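Crimp a vial: shuttle in, catch off, lever down and held

ROBOT

A 6-joint arm with a two-finger parallel gripper is mounted at the origin on the work surface. World frame = base frame: x ahead of the robot, y to its left, z up, the work surface at z = 0. Lengths are in m, angles in rad, forces in N, time in s.
With the tool pointing down it reaches from about 0.35 to 0.775 m from the base axis. Payload 7.3 kg.
Tool frame: the origin (TCP) lies between the finger pads; the fingertips stand arm.tip_extent ahead of it and the grasp point (between the pads) lies 11 mm behind it (arm.tip_extent is the distance from the TCP to the fingertips, in m); z points along the fingers, y is the direction in which the jaws open and shut (so a half turn about z gives the same grasp; the last joint's range is limited). The gripper opens to 92 mm and grips with 3 to 60 N. Pads are 19 mm wide; open, the fingers measure 130 mm over their backs; the gripper's body (75 mm by 190 mm) begins 47 mm behind the grasp point.
Start: joints at [0.99, 0.342, 1.524, -0, 1.275, -0.146], TCP at [0.221, 0.476, 0.235] pointing down, gripper open.
Joint ranges: [-2.53, 2.53], [-0.77, 2.02], [0.04, 2.7], [-1, 4.14], [0.28, 2.66], [-3.11, 3.11]. Speed limits (rad/s): [2.57, 2.57, 3.14, 3.14, 3.14, 3.14].

INTERFACE

Orientations are given as a unit quaternion [x, y, z, w].
In Python, from station import arm gives the robot as it stands.
- The arm moves only by the tool drive_tool, never from a script. Its arguments are lists of equal length, an entry for each row: "fingers": the opening, from -1 (shut) to 1 (fully open); "translation": the shift along the tool's x, y, z normalised to -1 to 1, where 1 is 0.08 m, a list of three; "delta_rot": the turn, a rotation vector about the tool's x, y, z normalised to -1 to 1, where 1 is 90 degrees, a list of three. In form: {"fingers": [fingers, ...], "translation": [[x, y, z], ...], "delta_rot": [[ax, ay, az], ...]}. A call has 1 to 5 rows; each row shifts and turns the commanded pose from where the row before left it, along the tool's axes as they then stand; what a row does not reach is not made up. A row lasts 1/10 s, in which the tool goes at most 50 mm and 8.59 degrees, less where a joint would pass 70% of its speed; a pose out of reach is approached as far as the arm can. A call with a number of a shift or a turn outside -1 to 1 is refused whole. A call with a gripper value outside its range is refused whole. The fingers move at their own pace and stop on an object; the grip force is fixed at half the most. Time passes only in rows, so rows that do not move let the fingers close. It gives the time, the measured TCP pose, the force and the opening at its end, in the units of the state.
- arm.read_state(): the state, without advancing time (a new reading comes with each control period).
- arm.grab_frame(name): name is "scene" or "top"; returns a dict with "color" (384x512x3 uint8, blue, green, red), "fov_y" (degrees; the focal length in pixels is half the picture's height over the tangent of half this angle, whatever the lens; pixels are square), "cx", "cy" (the principal point, pixels), "R" (3x3) and "t" (3): a world point X has camera coordinates R X + t. Camera axes: x right, y down, z forward; pixel columns grow to the right and rows downward; lengths in m; the calibration is good to about 2 mm. A picture is of the moment at which its call begins. There is no depth.
- arm.job_done(): hands the job in, once; it reports no verdict.
The state is a dict: "clock": time; "joint_positions": joint angles; "joint_velocities": joint speeds; "tau": joint torques, N m; "position": TCP position; "orientation": TCP orientation; "wrist_force": force on the tool from outside, world axes, zero at the start; "moment": the same for the moment, N m; "gripper_width": opening from 0.0 (shut) to 1.0 (fully open).
Only numpy, scipy, OpenCV 4.12 (cv2) and the standard library are available. Lean on these libraries where they do the work, as an engineer would, in place of code of your own. Each camera call takes 0.05 s, during which the arm holds its last target. There are 200 camera calls.

TASK

A capped vial stands in the shuttle of the bench crimping press: with the lever still locked, push the shuttle fully home under the press head, then flip the red safety catch right back and pull the lever all the way down until the jaw bears on the cap. Finish while still holding the lever fully down with the gripper - it springs up when let go - and do not force the lever against its catch or disturb the other things on the bench.

Things in the scene. Friction and masses are not known exactly. Their poses are not given: they have to be found in the camera images.
- press: Bench vial crimping press, bolted down: navy base plate, ivory column and an ivory head that overhangs it; 242 mm high without lever and catch. Origin: on the bench, under the jaw axis; x points from the front of the press to its column (the operator stands on the -x side, where the shuttle and lever stick out), y to the operator's left, z up. Base plate x -125 to +100, y +-65, 18 mm thick; head x -32 to +100, y +-36, z 150 to 240; column under the head from x = +46
- shuttle (a joint): Slide of the aluminium shuttle along the press's +x between its rails, m: 0 = fully out (loading), 0.070 = fully home against its stop, the vial then under the jaw. Needs about 3 N, stays where it is left
- knob (a point): Centre of the shuttle's upright black push knob: a cylinder 20 mm across and 44 mm high (lower end 19 mm, top 63 mm above the bench), on an L-shaped 10 mm rod, 100 mm in front (-x) of the nest's centre and 75 mm to its +y side, clear of the lever; axes as the press
- catch (a joint): Hinge of the red safety catch on top of the head, rad: 0 = closed (its hook stands in front of a lug on the lever hub and blocks the lever after 0.03 rad of play), 1.1 = flipped right back; the hook is clear of the lug above 0.3. Needs about 2 N at the tab, stays where it is left
- tab (a point): Middle of the top edge of the catch's upright thumb tab: a red plate 24 mm wide (along the press's y) and 5 mm thick with an 8 mm round top edge, 40 mm above the catch hinge; it leans 0.26 rad to the front when closed and flips towards the column (press +x) and down
- catch_pivot (a point): On the catch's hinge line (parallel to the press's y, 258 mm above the bench, 18 mm above the head's top), below the middle of the tab; axes as the press
- lever (a joint): Hinge of the pull lever, rad: 0 = up (rod points 40 degrees above level to the front), 1.05 = fully down (rod 20 degrees below level, on its stop). Its spring pushes it back up with 4 N at the ball when up and about 10 N when down; the jaw sinks 20 mm per rad
- handle: The whole lever that is pulled and held: hub on the -y side of the head, 12 mm steel rod and black ball. Origin: on the lever's axis in the middle plane of the press
- ball (a point): Centre of the black ball, 34 mm across, at the end of the lever, 180 mm from the lever's axis; it swings in the plane 58 mm to the press's -y side, forward and down
- lever_pivot (a point): On the lever's hinge line (parallel to the press's y, 200 mm above the bench), in the plane in which the rod swings; axes as the press
- jaw: Steel crimping jaw under the head: a collar 42 mm outside, 29 mm inside, with a sprung brass pad in it. Origin: centre of the collar's lower edge, 122 mm above the bench with the lever up
- vial: Clear glass vial 23 mm across, 78 mm high, with a 21 mm aluminium cap, standing loose in the shuttle's 26 mm deep nest. Origin: centre of its underside (35 mm above the bench); z up
- beaker: Bystander: open glass beaker 70 mm across, 85 mm high. Origin: centre of its underside
- amber_bottle: Bystander: capped amber bottle 60 mm across, 115 mm high. Origin: centre of its underside
- cap_jar: Bystander: white jar with blue lid, 64 mm across, 70 mm high. Origin: centre of its underside
- vial_rack: Bystander: blue rack 60 x 130 mm with vials, 90 mm high. Origin: centre of its underside

How it is judged:
On the way, in this order (a step that is already met when the one before it is completed fails the run):
1. the shuttle is pushed fully home (within 4 mm of its stop) while the catch is still closed and the lever up (value of joint shuttle above 0.066 m and value of joint catch below 0.3 rad and value of joint lever below 0.1 rad), for 0.2 s.
2. the catch is flipped back (beyond 0.7 rad) with the lever still up (value of joint catch above 0.7 rad and value of joint lever below 0.1 rad and value of joint shuttle above 0.066 m), for 0.2 s.
3. the lever is pulled fully down (beyond 0.95 rad) by the gripper's fingers and the jaw bears on the vial (value of joint lever above 0.95 rad and contact force between the fingers and handle above 2 N and contact force between jaw and vial above 4 N), for 0.5 s.
At the end, for the whole second after the job is handed in: Fingers hold the lever beyond 0.95 of 1.05 rad with at least 2 N on the handle; the jaw presses the vial with at least 4 N; the vial is upright (0.08 rad), within 5 mm of the jaw axis; the shuttle is home within 4 mm; the catch is still flipped back (beyond 0.6 rad) (all of step 3 and horizontal distance between vial and jaw below 0.005 m and angle between vial's own z axis and vertical below 0.08 rad and value of joint shuttle above 0.066 m and value of joint catch above 0.6 rad); the arm keeps its last pose, push and grip.
It fails at once if the lever is forced against its closed catch (moved beyond 0.06 rad while the catch is below 0.2 rad) (value of joint lever above 0.06 rad and value of joint catch below 0.2 rad).
It fails at once if a bystander is moved by more than 20 mm (distance of any of beaker, amber_bottle, cap_jar, vial_rack from where it was at the start of the episode above 0.02 m).
It also fails if it takes over 64 s, if anything falls off the work surface, if the arm or the gripper's body presses on something with over 40 N, if the wrist force passes 120 N, or if a joint passes its speed limit or range.

## Working session

There is one attempt and no reset: what is moved stays moved. The work goes in short steps, Python scripts to look and compute and a tool call to move; the robot and the scene stay as the last step left them, time stands still between calls to the robot, and variables do not carry over. Pictures are saved under pics/ and viewed, about 8 in all and at most 12, crops included, and the job is handed in when it is done.

Besides the shell and the picture viewer there is one more tool, called after "Emit:" by a JSON object that holds its "name" and its "arguments". drive_tool: Moves the arm, as the interface text tells. Scaled input: -1 to 1 covers 0.08 m each way for a shift and 90 degrees each way for a turn. Its arguments: {"type":"object","properties":{"fingers":{"type":"array","items":{"type":"number"}},"translation":{"type":"array","items":{"type":"array","items":{"type":"number","minimum":-1,"maximum":1}}},"delta_rot":{"type":"array","items":{"type":"array","items":{"type":"number","minimum":-1,"maximum":1}}}},"required":["fingers","translation","delta_rot"]}

```bash
mkdir -p pics; ls; python3 - <<'E'
from station import arm
import cv2,numpy as np
s=arm.read_state(); print({k:np.round(v,3).tolist() for k,v in s.items()}, arm.tip_extent)
for n in("scene","top"):
    f=arm.grab_frame(n); cv2.imwrite(f"pics/{n}0.png",f["color"]); print(n,f["fov_y"],f["cx"],f["cy"],np.round(f["R"],3).tolist(),np.round(f["t"],3).tolist())
E
```

```text
pics
{'clock': 0.0, 'joint_positions': [0.99, 0.343, 1.525, -0.0, 1.275, -0.146], 'joint_velocities': [-0.003, 0.002, 0.001, 0.0, 0.0, -0.001], 'tau': [0.0, -43.126, -24.422, 0.072, 0.056, -0.0], 'position': [0.221, 0.476, 0.234], 'orientation': [0.216, 0.976, -0.001, -0.0], 'wrist_force': [0.268, -0.52, 0.216], 'moment': [-0.022, -0.031, 0.027], 'gripper_width': 0.998} 0.008
scene 47.028467185781636 254.59580743430953 190.05170789742667 [[0.816, 0.578, -0.009], [0.456, -0.652, -0.606], [-0.356, 0.49, -0.796]] [-0.481, -0.199, 1.607]
top 42.64853623605971 256.9755858261943 193.2978995668465 [[0.027, -1.0, -0.015], [-0.992, -0.025, -0.127], [0.126, 0.018, -0.992]] [-0.031, 0.631, 1.72]
```

View pics/scene0.png

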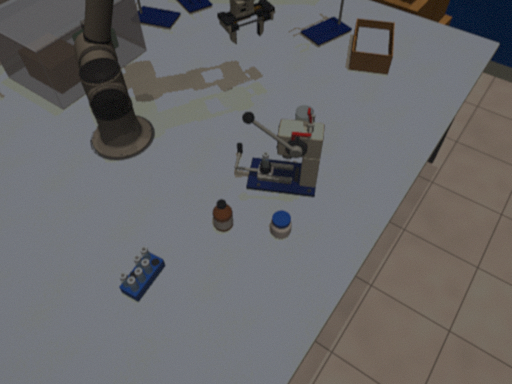

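View pics/top0.png

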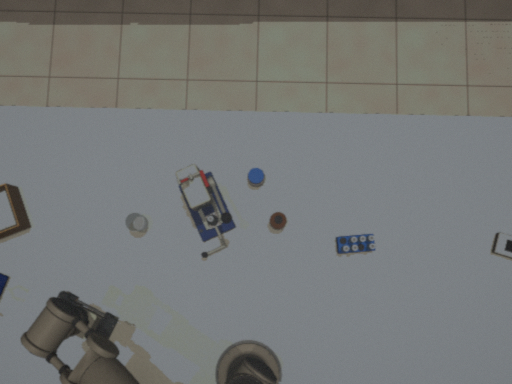

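The scene view shows the press at about (285,155) px, the lever ball at (249,118) and the knob at (239,148). In the top view the press is at about (207,205), the knob at (205,255) and the ball at (226,217). The beaker is at (138,224). I'll zoom in next.

```bash
python3 - <<'E'
import cv2,numpy as np
a=cv2.imread("pics/scene0.png")[95:205,225:335]; b=cv2.imread("pics/top0.png")[160:265,165:245]
r=lambda i,k:cv2.resize(i,None,fx=k,fy=k,interpolation=cv2.INTER_CUBIC)
A=r(a,5);B=r(b,5)
o=np.zeros((560,800,3),np.uint8); o=np.zeros((550,960,3),np.uint8); o[:550,:550]=A; o[:525,555:955]=B
o=np.clip(o.astype(float)*1.5,0,255).astype(np.uint8)
cv2.imwrite("pics/z0.png",cv2.resize(o,(800,458)))
E
```

```text
(no output)
```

View pics/z0.png

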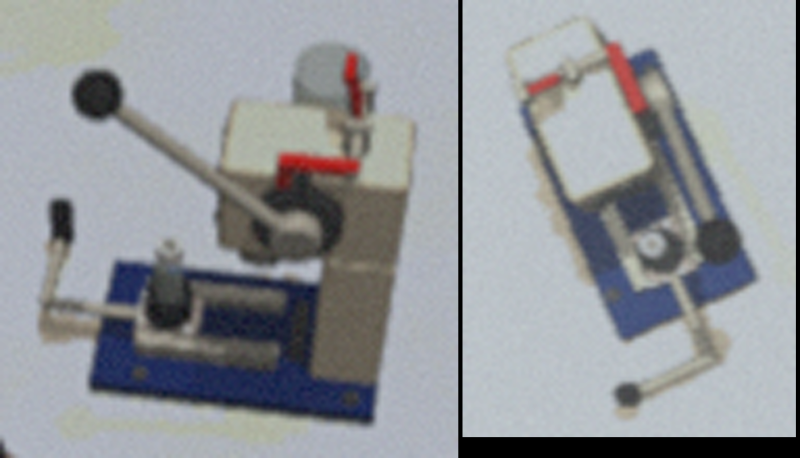

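```bash
cat > h.py <<'E'
import numpy as np,cv2
from station import arm
from scipy.optimize import least_squares
from scipy.spatial.transform import Rotation as Ro
def proj(f,X):
    c=np.atleast_2d(X)@f["R"].T+f["t"]; k=192/np.tan(np.radians(f["fov_y"]/2))
    return c[:,:2]/c[:,2:]*k+[f["cx"],f["cy"]]
def W(p,l):
    c,s=np.cos(p[2]),np.sin(p[2]); l=np.atleast_2d(l)
    return np.c_[p[0]+c*l[:,0]-s*l[:,1],p[1]+s*l[:,0]+c*l[:,1],l[:,2]]
E
python3 - <<'E'
from h import *
S=arm.grab_frame("scene");T=arm.grab_frame("top");k=4.1667
s=lambda u,v:(225+u/k,95+v/k); t=lambda u,v:(165+(u-462.5)/k,160+v/k)
tr=lambda a,b:least_squares(lambda X:np.r_[proj(S,X)[0]-s(*a),proj(T,X)[0]-t(*b)],[.6,.1,.2])
for n,a,b in(("ball",(98,94),(717,241)),("knobtop",(62,203),(627,393)),("tabtop",(351,57),(541,87)),("vialcap",(169,243),(653,244)),("beaker",None,None)):
    if a: r=tr(a,b); print(n,r.x.round(4),r.fun.round(2))
base=[(-.125,.065,.018),(-.125,-.065,.018),(.1,-.065,.018)]
head=[(-.032,.036,.24),(-.032,-.036,.24),(.1,.036,.24)]
so=[(117,262),(92,385),(372,418),(238,100),(222,165),(413,118)]
to=[(627,337),(757,277),(655,50),(578,203),(650,165),(508,50)]
def res(p):
    X=W(p,base+head); Y=W(p,[(p[3]-.18*np.cos(.698),-.058,.2+.18*np.sin(.698)),(-.17,.075,.063),(p[4],p[5],p[6])])
    o=np.r_[proj(S,X)-[s(*q) for q in so],proj(T,X)-[t(*q) for q in to],
     proj(S,Y)-[s(98,94),s(62,203),s(351,57)],proj(T,Y)-[t(717,241),t(627,393),t(541,87)]]
    return o.ravel()
r=least_squares(res,[.6,.1,0.3,.03,.03,.02,.29],loss="soft_l1",f_scale=.7)
p=r.x; print(p.round(4)); print(res(p).reshape(-1,2).round(1).tolist())
np.save("p.npy",p)
for f in(S,T):
    im=cv2.resize(f["color"],None,fx=5,fy=5)
    
for n,l in(("knob0",(-.17,.075,.041)),("knobhome",(-.1,.075,.041)),("leverpiv",(p[3],-.058,.2)),("ballup",(p[3]-.138,-.058,.3157)),("balldown",(p[3]-.169,-.058,.1384)),("tab",p[4:7])): print(n,W(p,l).round(4))
E
```

```text
ball [0.521  0.0716 0.3128] [-0.29  0.05 -0.21 -0.24]
knobtop [0.4114 0.1632 0.0624] [-0.56  0.1  -0.39 -0.43]
tabtop [0.6328 0.2066 0.3019] [-0.7   0.13 -0.46 -0.63]
vialcap [0.5326 0.1403 0.1119] [-0.36  0.07 -0.26 -0.3 ]
[0.5976 0.169  0.4472 0.0272 0.0478 0.0185 0.3022]
[[-0.9, -1.4], [-1.7, -1.4], [0.2, -0.4], [-1.7, -1.4], [-1.3, 0.3], [0.8, -0.7], [-1.2, 0.2], [0.7, -0.2], [0.4, -2.0], [-1.3, -0.5], [2.3, -0.6], [-0.7, -1.3], [-0.3, 0.1], [-0.5, 0.1], [-0.8, 0.1], [0.7, -0.9], [-0.4, -0.6], [-0.4, -0.6]]
knob0 [[0.4119 0.1631 0.041 ]]
knobhome [[0.475  0.1934 0.041 ]]
leverpiv [[0.6472 0.1284 0.2   ]]
ballup [[0.5228 0.0688 0.3157]]
balldown [[0.4949 0.0554 0.1384]]
tab [[0.6327 0.2063 0.3022]]
```

Emit:
{"name": "drive_tool", "arguments": {"fingers": [-1,-1,-1,-1,-1], "translation": [[0,0,0],[0,0,0],[0,0,0],[0,0,0],[0,0,0]], "delta_rot": [[0,0,-0.094],[0,0,-0.094],[0,0,-0.094],[0,0,-0.094],[0,0,-0.094]]}}

```text
clock: 0.7
position: [0.2211, 0.4761, 0.2345]
orientation: [-0.154, 0.988, -0.0, -0.0]
wrist_force: [0.0, 0.8, -0.2]
gripper_width: 0.612
```

Emit:
{"name": "drive_tool", "arguments": {"fingers": [-1,-1,-1,-1,-1], "translation": [[0,0,0],[0.006,-0.55,0],[0.006,-0.55,0],[0.006,-0.55,0],[0.006,-0.55,0]], "delta_rot": [[0,0,-0.094],[0,0,0],[0,0,0],[0,0,0],[0,0,0]]}}

```text
clock: 1.2
position: [0.2964, 0.3154, 0.2346]
orientation: [-0.224, 0.975, -0.0, 0.0]
wrist_force: [0.2, 0.4, 0.7]
gripper_width: 0.179
```

Emit:
{"name": "drive_tool", "arguments": {"fingers": [-1,-1,-1,-1,-1], "translation": [[0,-0.55,0],[0,-0.55,0],[0,-0.55,0],[0,-0.56,0],[0,0,0.5]], "delta_rot": [[0,0,0],[0,0,0],[0,0,0],[0,0,0],[0,0,0]]}}

```text
clock: 1.7
position: [0.3786, 0.1545, 0.1979]
orientation: [-0.221, 0.975, -0.001, 0.006]
wrist_force: [0.8, 1.0, -1.4]
gripper_width: 0.001
```

Emit:
{"name": "drive_tool", "arguments": {"fingers": [-1,-1,-1,-1,-1], "translation": [[0,0,0.5],[0,0,0.5],[0,0,0.5],[0,0,0.4],[0,0,0]], "delta_rot": [[0,0,0],[0,0,0],[0,0,0],[0,0,0],[0,0,0]]}}

```text
clock: 2.2
position: [0.3706, 0.1572, 0.0398]
orientation: [-0.224, 0.975, 0.0, -0.004]
wrist_force: [-0.2, 0.6, 0.2]
gripper_width: 0.005
```

Emit:
{"name": "drive_tool", "arguments": {"fingers": [-1,-1,-1,-1,-1], "translation": [[-0.15,-0.06,0],[-0.15,0,0],[-0.15,0,0],[-0.15,0,0],[-0.15,0,0]], "delta_rot": [[0,0,0],[0,0,0],[0,0,0],[0,0,0],[0,0,0]]}}

```text
clock: 2.7
position: [0.4288, 0.1796, 0.0439]
orientation: [-0.224, 0.975, -0.0, -0.001]
wrist_force: [-2.6, -2.1, -3.6]
gripper_width: 0.003
```

Emit:
{"name": "drive_tool", "arguments": {"fingers": [-1,-1,-1,-1,-1], "translation": [[-0.1,0,0],[-0.1,0,0],[-0.05,0,0],[0,0,0],[0,0,0]], "delta_rot": [[0,0,0],[0,0,0],[0,0,0],[0,0,0],[0,0,0]]}}

```text
clock: 3.2
position: [0.4479, 0.1885, 0.0431]
orientation: [-0.224, 0.975, 0.0, 0.001]
wrist_force: [0.1, 0.1, -0.0]
gripper_width: 0.005
```

Emit:
{"name": "drive_tool", "arguments": {"fingers": [-1,-1,-1,-1,-1], "translation": [[-0.05,0,0],[-0.03,0,0],[0,0,0],[0,0,0],[0,0,0]], "delta_rot": [[0,0,0],[0,0,0],[0,0,0],[0,0,0],[0,0,0]]}}

```text
clock: 3.7
position: [0.4522, 0.1908, 0.0426]
orientation: [-0.224, 0.975, -0.0, -0.001]
wrist_force: [-4.1, -2.7, 3.9]
gripper_width: 0.008
```

Emit:
{"name": "drive_tool", "arguments": {"fingers": [-1,-1,-1,-1,-1], "translation": [[-0.04,0,0],[-0.02,0,0],[0,0,0],[0,0,0],[0,0,0]], "delta_rot": [[0,0,0],[0,0,0],[0,0,0],[0,0,0],[0,0,0]]}}

```text
clock: 4.2
position: [0.4522, 0.1911, 0.0421]
orientation: [-0.224, 0.975, -0.001, -0.006]
wrist_force: [-16.0, -10.8, 13.9]
gripper_width: 0.002
```

Emit:
{"name": "drive_tool", "arguments": {"fingers": [-1,-1,-1,-1,-1], "translation": [[0.2,0,0],[0.25,0,0],[0,0,-0.5],[0,0,-0.55],[0,0,-0.55]], "delta_rot": [[0,0,0],[0,0,0],[0,0,0],[0,0,0],[0,0,0]]}}

```text
clock: 4.7
position: [0.4252, 0.1776, 0.1723]
orientation: [-0.224, 0.975, 0.0, 0.0]
wrist_force: [2.0, -0.4, -0.9]
gripper_width: 0.006
```

Emit:
{"name": "drive_tool", "arguments": {"fingers": [-1,-1,-1,-1,-1], "translation": [[0,0,-0.55],[0,0,-0.55],[0,0,-0.55],[0,0,-0.55],[0,0,-0.35]], "delta_rot": [[0,0,0],[0,0,0],[0,0,0],[0,0,0],[0,0,0]]}}

```text
clock: 5.2
position: [0.4258, 0.1778, 0.3784]
orientation: [-0.224, 0.975, 0.0, 0.003]
wrist_force: [0.9, 0.6, -0.4]
gripper_width: 0.004
```

```bash
python3 - <<'E'
from h import *
o=[]
for n,(u,v,w) in{"scene":(225,85,120),"top":(160,150,120)}.items():
    f=arm.grab_frame(n); o.append(cv2.convertScaleAbs(cv2.resize(f["color"][v:v+w,u:u+100],None,fx=4,fy=4,interpolation=cv2.INTER_CUBIC),alpha=1.4))
cv2.imwrite("pics/z1.png",np.hstack(o)); s=arm.read_state(); print(s["position"],s["orientation"],s["wrist_force"])
p=np.load("p.npy"); d=s["position"][:2]-p[:2]; c,q=np.cos(p[2]),np.sin(p[2]); print("local",c*d[0]+q*d[1],-q*d[0]+c*d[1])
E
```

```text
[0.42665807 0.17801493 0.37908341] [-2.23669927e-01  9.74652670e-01  7.73350980e-05  4.89182096e-03] [ 0.43508294 -0.49984002 -0.85012831]
local -0.1502405969452024 0.08208108436928688
```

View pics/z1.png

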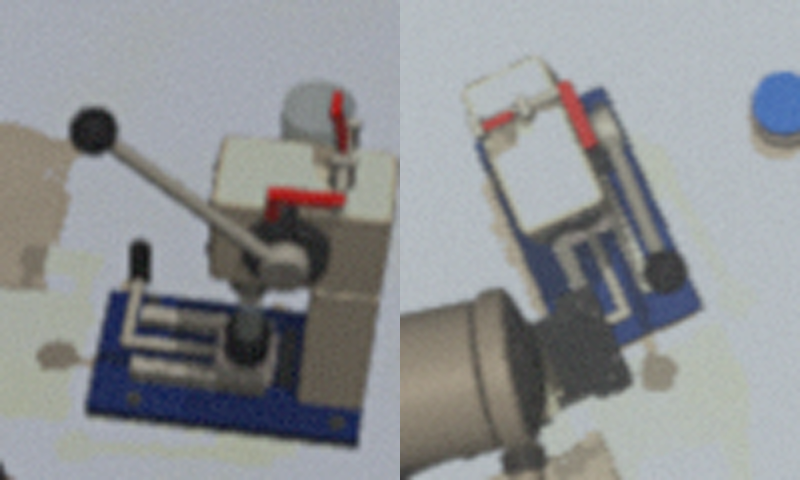

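The shuttle is home: the vial now sits under the jaw at (247,320) and the knob has moved in to (140,260). The lever is still up and the catch is closed. Next is the tab.

Emit:
{"name": "drive_tool", "arguments": {"fingers": [-1,-1,-1,-1,-1], "translation": [[-0.48,-0.19,0],[-0.48,-0.19,0],[-0.48,-0.19,0],[-0.48,-0.19,0],[0,0,0]], "delta_rot": [[0,0,0],[0,0,0],[0,0,0],[0,0,0],[0,0,0]]}}

```text
clock: 5.8
position: [0.5936, 0.1894, 0.369]
orientation: [-0.223, 0.975, 0.0, -0.003]
wrist_force: [0.0, 0.2, -0.2]
gripper_width: 0.007
```

Emit:
{"name": "drive_tool", "arguments": {"fingers": [-1,-1,-1,-1,-1], "translation": [[0,0,0.3],[0,0,0.4],[0,0,0.4],[0,0,0],[0,0,0]], "delta_rot": [[0,0,0],[0,0,0],[0,0,0],[0,0,0],[0,0,0]]}}

```text
clock: 6.3
position: [0.5894, 0.1899, 0.287]
orientation: [-0.224, 0.975, 0.0, -0.0]
wrist_force: [-0.7, 0.0, 0.3]
gripper_width: 0.008
```

```bash
cat >> h.py <<'E'
def look(tag,alpha=1.4):
    o=[]
    for n,(u,v) in{"scene":(225,85),"top":(160,150)}.items():
        f=arm.grab_frame(n); o.append(cv2.convertScaleAbs(cv2.resize(f["color"][v:v+120,u:u+100],None,fx=4,fy=4,interpolation=cv2.INTER_CUBIC),alpha=alpha))
    cv2.imwrite(f"pics/{tag}.png",np.hstack(o)); loc()
def loc():
    s=arm.read_state(); p=np.load("p.npy"); d=s["position"][:2]-p[:2]; c,q=np.cos(p[2]),np.sin(p[2])
    print("local",np.round([c*d[0]+q*d[1],-q*d[0]+c*d[1],s["position"][2]],4),"F",np.round(s["wrist_force"],1),"ori",np.round(s["orientation"],3),"w",round(float(s["gripper_width"]),3),s["clock"])
E
python3 -c "from h import *;look('z2')"
```

```text
local [0.0026 0.0221 0.2889] F [ 0.3  0.5 -0.3] ori [-0.224  0.975 -0.     0.002] w 0.005 6.4
```

View pics/z2.png

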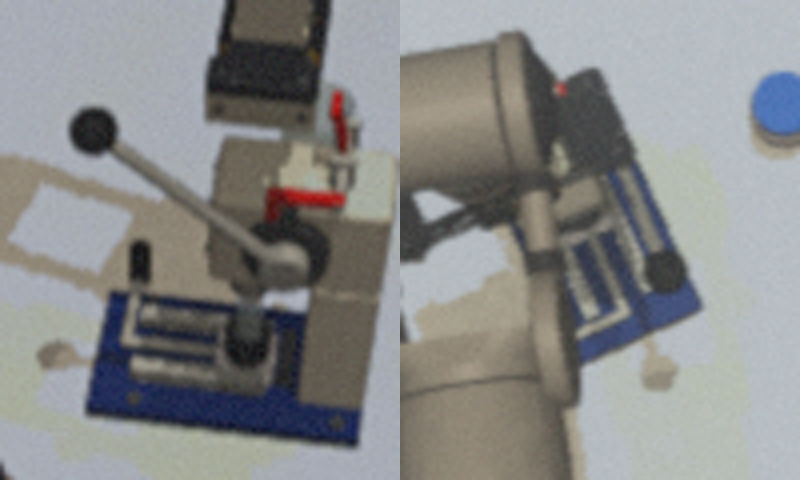

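The fingers stand just in front of the red tab, which is at (338,120). I'll push it now.

Emit:
{"name": "drive_tool", "arguments": {"fingers": [-1,-1,-1,-1,-1], "translation": [[-0.12,0,0],[-0.12,0,0],[-0.12,0,0],[-0.1,0,0.03],[-0.1,0,0.03]], "delta_rot": [[0,0,0],[0,0,0],[0,0,0],[0,0,0],[0,0,0]]}}

```text
clock: 6.9
position: [0.6305, 0.2095, 0.2834]
orientation: [-0.224, 0.975, -0.0, 0.001]
wrist_force: [-2.5, -1.3, 1.8]
gripper_width: 0.006
```

Emit:
{"name": "drive_tool", "arguments": {"fingers": [-1,-1,-1,-1,-1], "translation": [[-0.06,0,0.03],[-0.06,0,0.03],[-0.05,0,0],[0,0,0],[0,0,0]], "delta_rot": [[0,0,0],[0,0,0],[0,0,0],[0,0,0],[0,0,0]]}}

```text
clock: 7.4
position: [0.6415, 0.2148, 0.2774]
orientation: [-0.224, 0.975, -0.0, -0.001]
wrist_force: [-6.1, -2.8, 4.3]
gripper_width: 0.007
```

```bash
python3 -c "from h import *;look('z3')"
```

```text
local [0.0594 0.0224 0.2774] F [-6.3 -2.8  4.9] ori [-0.224  0.975 -0.    -0.001] w 0.007 7.5
```

View pics/z3.png

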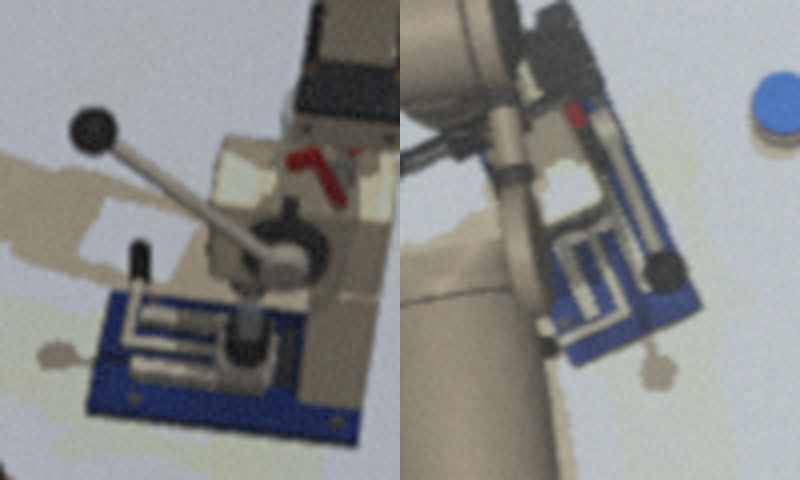

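The hook has swung up, with the arm now running (342,205) to (310,155). I'll nudge it on to its stop.

Emit:
{"name": "drive_tool", "arguments": {"fingers": [-1,-1,-1,-1,-1], "translation": [[-0.04,0,0],[-0.03,0,0],[0,0,0],[0,0,0],[0,0,0]], "delta_rot": [[0,0,0],[0,0,0],[0,0,0],[0,0,0],[0,0,0]]}}

```text
clock: 8.0
position: [0.6425, 0.2153, 0.2771]
orientation: [-0.223, 0.975, -0.001, -0.007]
wrist_force: [-23.2, -10.9, 9.6]
gripper_width: 0.003
```

Emit:
{"name": "drive_tool", "arguments": {"fingers": [-1,-1,-1,-1,1], "translation": [[0.2,0,0],[0.3,0,-0.3],[0,0,-0.6],[0,0,-0.6],[0,0,-0.4]], "delta_rot": [[0,0,0],[0,0,0],[0,0,0],[0,0,0],[0,0,0]]}}

```text
clock: 8.5
position: [0.6113, 0.2003, 0.4332]
orientation: [-0.224, 0.975, 0.0, 0.003]
wrist_force: [1.0, 1.1, 0.9]
gripper_width: 0.055
```

Emit:
{"name": "drive_tool", "arguments": {"fingers": [1,1,1,1,1], "translation": [[0.4,-0.25,0],[0.4,-0.25,0],[0.4,-0.25,0],[0.38,-0.24,0],[0,0,0]], "delta_rot": [[0,0,0],[0,0,0],[0,0,0],[0,0,0],[0,0,0]]}}

```text
clock: 9.0
position: [0.5308, 0.0711, 0.4303]
orientation: [-0.222, 0.975, -0.001, 0.001]
wrist_force: [0.8, 0.3, 0.6]
gripper_width: 0.476
```

```bash
python3 -c "from h import *;look('z4')"
```

```text
local [-0.1001 -0.0578  0.4297] F [ 0.3  0.4 -1. ] ori [-0.223  0.975  0.     0.001] w 0.564 9.1
```

View pics/z4.png

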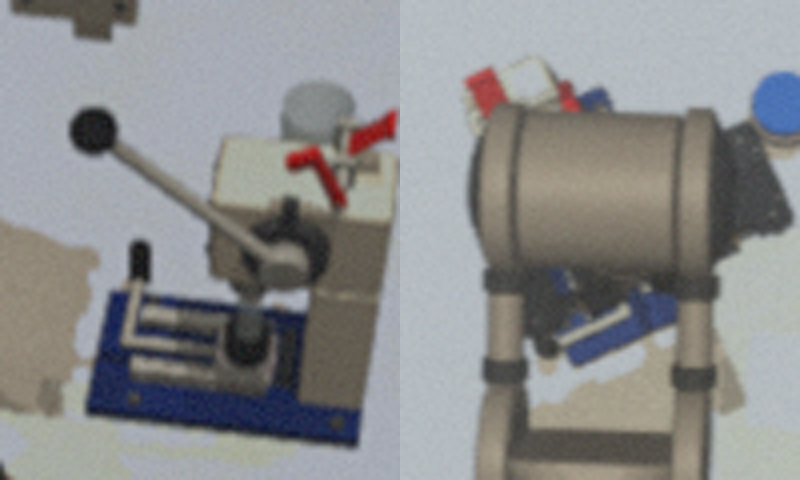

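The catch is flipped right back, with its tab now low at (375,130). The lever is up and the ball at (93,131). Now I'll go down over the ball.

Emit:
{"name": "drive_tool", "arguments": {"fingers": [1,1,1,1,1], "translation": [[0.14,0,0],[0,0,0],[0,0,0],[0,0,0.3],[0,0,0.4]], "delta_rot": [[0,0,0],[0,0,0],[0,0,0],[0,0,0],[0,0,0]]}}

```text
clock: 9.6
position: [0.5234, 0.0697, 0.3735]
orientation: [-0.224, 0.975, -0.0, 0.002]
wrist_force: [0.9, -0.3, -0.5]
gripper_width: 0.981
```

Emit:
{"name": "drive_tool", "arguments": {"fingers": [1,1,1,1,1], "translation": [[0,0,0.4],[0,0,0.3],[0,0,0.2],[0,0,0],[0,0,0]], "delta_rot": [[0,0,0],[0,0,0],[0,0,0],[0,0,0],[0,0,0]]}}

```text
clock: 10.1
position: [0.5226, 0.0694, 0.3014]
orientation: [-0.224, 0.975, 0.0, 0.0]
wrist_force: [0.2, -0.5, 0.8]
gripper_width: 1.002
```

```bash
python3 -c "from h import *;look('z5')"
```

```text
local [-0.1105 -0.0575  0.3023] F [-0.6 -0.8 -0.4] ori [-0.224  0.975 -0.     0.001] w 1.001 10.2
```

View pics/z5.png

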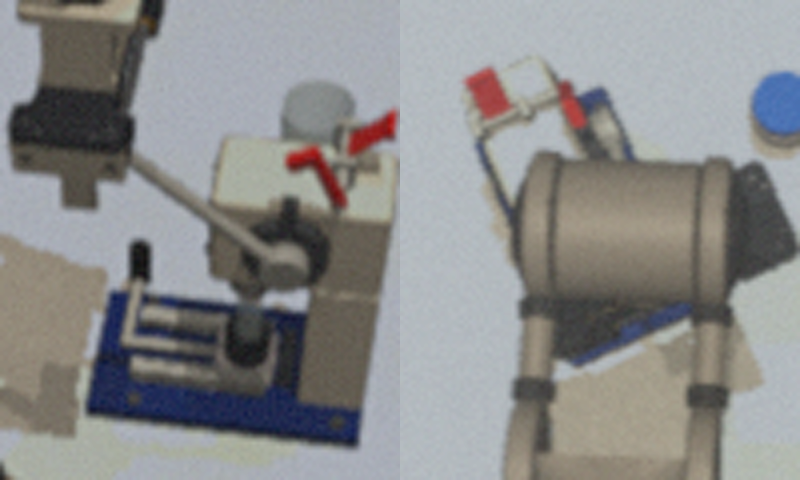

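The gripper straddles the end of the lever, and the ball is hidden behind the near finger at (85,170). I'll close now; the opening should stop at about 0.37.

Emit:
{"name": "drive_tool", "arguments": {"fingers": [-1,-1,-1,-1,-1], "translation": [[0,0,0],[0,0,0],[0,0,0],[0,0,0],[0,0,0]], "delta_rot": [[0,0,0],[0,0,0],[0,0,0],[0,0,0],[0,0,0]]}}

```text
clock: 10.7
position: [0.522, 0.069, 0.3012]
orientation: [-0.224, 0.975, 0.0, 0.0]
wrist_force: [0.1, 0.9, -0.2]
gripper_width: 0.615
```

Emit:
{"name": "drive_tool", "arguments": {"fingers": [-1,-1,-1,-1,-1], "translation": [[0,0,0],[0,0,0],[0,0,0],[0,0,0],[0,0,0]], "delta_rot": [[0,0,0],[0,0,0],[0,0,0],[0,0,0],[0,0,0]]}}

```text
clock: 11.2
position: [0.5207, 0.0717, 0.3009]
orientation: [-0.224, 0.975, 0.003, -0.001]
wrist_force: [-4.6, 10.4, 1.7]
gripper_width: 0.354
```

```bash
python3 - <<'E'
from h import *
loc()
a=np.radians(40)-np.arange(0,1.0501,.105); x=-.18*np.cos(a); z=.18*np.sin(a)
print(np.c_[-np.diff(x),-np.diff(z)].round(4).tolist()); print((np.c_[-np.diff(x),-np.diff(z)]/.08).round(3).tolist())
E
```

```text
local [-0.1114 -0.0545  0.3009] F [-4.6 10.4  1.7] ori [-0.224  0.975  0.003 -0.001] w 0.354 11.2
[[0.0114, 0.0151], [0.0097, 0.0162], [0.008, 0.0171], [0.0061, 0.0179], [0.0042, 0.0184], [0.0023, 0.0188], [0.0003, 0.0189], [-0.0017, 0.0188], [-0.0036, 0.0185], [-0.0056, 0.0181]]
[[0.142, 0.189], [0.122, 0.202], [0.1, 0.214], [0.077, 0.223], [0.053, 0.23], [0.028, 0.234], [0.004, 0.236], [-0.021, 0.235], [-0.046, 0.232], [-0.07, 0.226]]
```

Emit:
{"name": "drive_tool", "arguments": {"fingers": [-1,-1,-1,-1,-1], "translation": [[0,0.04,0],[0.142,0,0.189],[0.122,0,0.202],[0.1,0,0.214],[0,0,0]], "delta_rot": [[0,0,0],[0,0,0],[0,0,0],[0,0,0],[0,0,0]]}}

```text
clock: 11.7
position: [0.4942, 0.0588, 0.2521]
orientation: [-0.223, 0.975, -0.0, 0.0]
wrist_force: [0.5, 0.0, 4.3]
gripper_width: 0.354
```

```bash
python3 -c "from h import *;look('z6')"
```

```text
local [-0.1402 -0.0546  0.2538] F [-1.4 -0.5  5. ] ori [-0.224  0.975 -0.     0.001] w 0.356 11.8
```

View pics/z6.png

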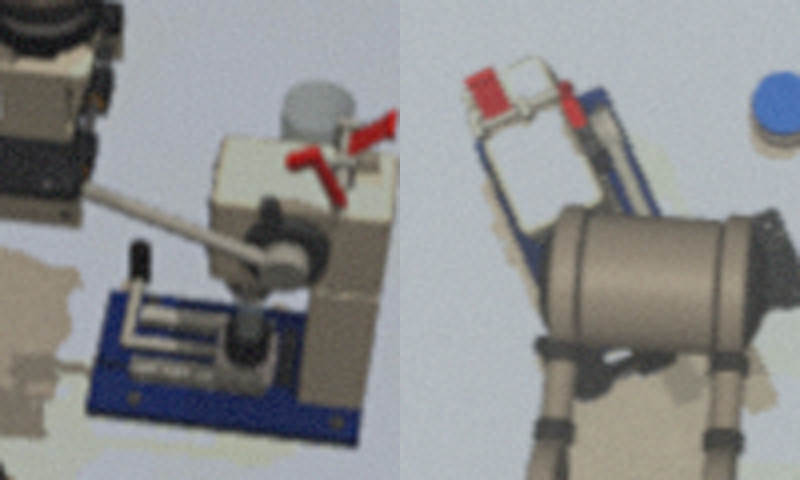

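The lever is following the gripper: the rod is lower, running from (90,190) to (280,262), and I feel about 5 N of spring. The jaw is starting to come down. I'll carry on along the arc.

Emit:
{"name": "drive_tool", "arguments": {"fingers": [-1,-1,-1,-1,-1], "translation": [[0.077,0,0.223],[0.053,0,0.23],[0.028,0,0.234],[0.004,0,0.236],[0,0,0]], "delta_rot": [[0,0,0],[0,0,0],[0,0,0],[0,0,0],[0,0,0]]}}

```text
clock: 12.3
position: [0.483, 0.0533, 0.1786]
orientation: [-0.224, 0.975, -0.0, -0.0]
wrist_force: [-2.1, -1.5, 8.4]
gripper_width: 0.353
```

Emit:
{"name": "drive_tool", "arguments": {"fingers": [-1,-1,-1,-1,-1], "translation": [[-0.021,0,0.235],[-0.046,0,0.232],[-0.07,0,0.2],[0,0,0],[0,0,0]], "delta_rot": [[0,0,0],[0,0,0],[0,0,0],[0,0,0],[0,0,0]]}}

```text
clock: 12.8
position: [0.4921, 0.0577, 0.1263]
orientation: [-0.224, 0.975, -0.0, -0.002]
wrist_force: [-5.6, -4.6, 8.0]
gripper_width: 0.352
```

```bash
python3 -c "from h import *;look('z7')"
```

```text
local [-0.1433 -0.0546  0.1267] F [-7.3 -4.1  7.8] ori [-0.224  0.975 -0.    -0.001] w 0.358 12.9
```

View pics/z7.png

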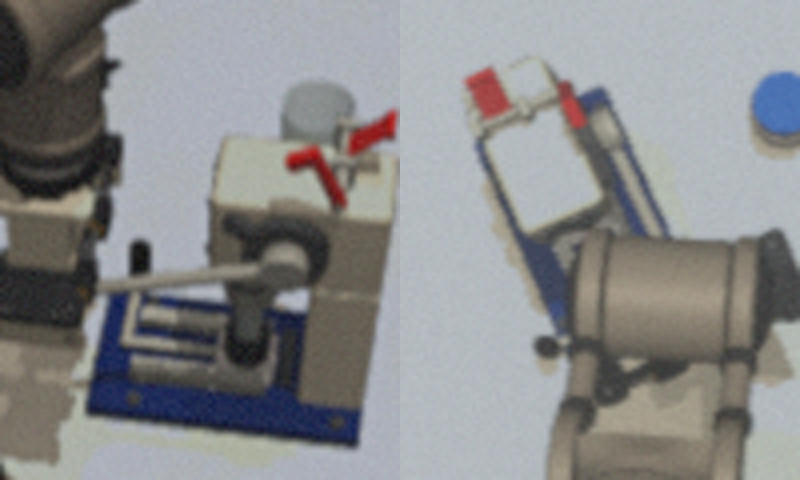

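The lever is down, its rod slightly below level, and the jaw is over the cap. The TCP travelled 174 mm of the expected 177 mm, so I'll push on gently until the stop is felt.

Emit:
{"name": "drive_tool", "arguments": {"fingers": [-1,-1,-1,-1,-1], "translation": [[-0.015,0,0.05],[-0.01,0,0.04],[0,0,0],[0,0,0],[0,0,0]], "delta_rot": [[0,0,0],[0,0,0],[0,0,0],[0,0,0],[0,0,0]]}}

```text
clock: 13.4
position: [0.4941, 0.0588, 0.1198]
orientation: [-0.224, 0.975, -0.0, -0.001]
wrist_force: [-5.6, -3.3, 8.7]
gripper_width: 0.354
```

```bash
python3 - <<'E'
from h import *
loc()
E
```

```text
local [-0.141  -0.0546  0.1198] F [-5.6 -3.3  8.7] ori [-0.224  0.975 -0.    -0.001] w 0.354 13.4
```

Emit:
{"name": "drive_tool", "arguments": {"fingers": [-1,-1,-1,-1,-1], "translation": [[-0.01,0,0.04],[-0.01,0,0.04],[0,0,0],[0,0,0],[0,0,0]], "delta_rot": [[0,0,0],[0,0,0],[0,0,0],[0,0,0],[0,0,0]]}}

```text
clock: 13.9
position: [0.4962, 0.0597, 0.1159]
orientation: [-0.224, 0.975, -0.001, 0.001]
wrist_force: [-10.9, -1.8, 28.9]
gripper_width: 0.353
```

```bash
python3 -c "from h import *;look('z8')"
```

```text
local [-0.1387 -0.0547  0.1158] F [-10.6  -2.7  28.8] ori [-0.224  0.975 -0.001  0.001] w 0.357 14.0
```

View pics/z8.png

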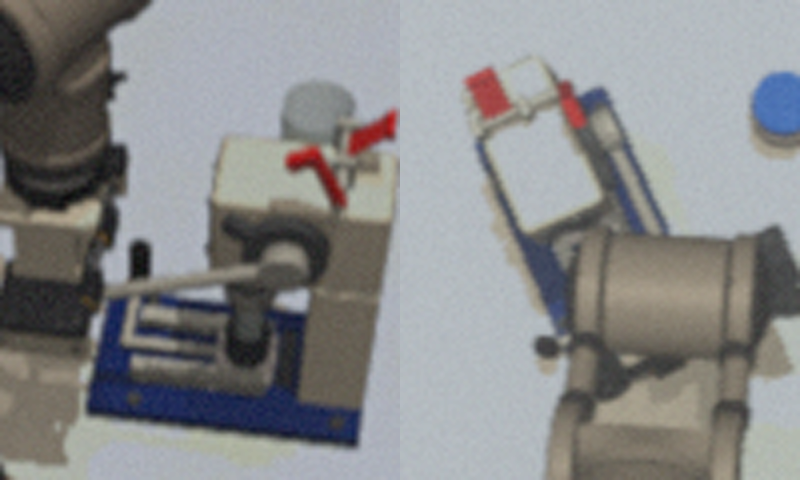

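The rod now runs from (110,290) to (265,270) and the force has jumped to 29 N, which suggests the stop. I'll check the rod's slope against the model and hold for a few rows.

```bash
python3 - <<'E'
from h import *
f=arm.grab_frame("scene"); p=np.load("p.npy")
for q in(0,.85,.95,1.0,1.05):
    a=np.radians(40)-q; L=[(p[3]-r*np.cos(a),-.058,.2+r*np.sin(a)) for r in(.04,.13,.18)]
    u=(proj(f,W(p,L))-[225,85])*4; d=u[1]-u[0]; print(q,u.round(0).tolist(),"slope",round(d[1]/d[0],3))
s=arm.read_state();R=Ro.from_quat(s["orientation"]).as_matrix();g=s["position"]-.011*R[:,2]
print("grasp px",((proj(f,g)-[225,85])*4).round(0)); loc()
img=cv2.cvtColor(cv2.convertScaleAbs(cv2.resize(f["color"][85:205,225:325],None,fx=4,fy=4,interpolation=cv2.INTER_CUBIC),alpha=1.4),cv2.COLOR_BGR2GRAY).astype(float)
img=cv2.GaussianBlur(img,(9,9),0); xs=np.arange(130,231,10); ys=[255+np.argmax(img[255:305,x]) for x in xs]; print(ys,np.polyfit(xs,ys,1).round(3))
E
```

```text
0 [[243.0, 240.0], [148.0, 171.0], [93.0, 131.0]] slope 0.728
0.85 [[229.0, 268.0], [109.0, 266.0], [44.0, 265.0]] slope 0.016
0.95 [[230.0, 272.0], [113.0, 278.0], [50.0, 282.0]] slope -0.053
1.0 [[230.0, 274.0], [115.0, 284.0], [53.0, 290.0]] slope -0.089
1.05 [[231.0, 276.0], [118.0, 290.0], [57.0, 298.0]] slope -0.126
grasp px [[ 63. 304.]]
local [-0.1387 -0.0547  0.1158] F [-10.5  -2.6  29.2] ori [-0.224  0.975 -0.001  0.001] w 0.351 14.05
[np.int64(287), np.int64(286), np.int64(283), np.int64(264), np.int64(260), np.int64(266), np.int64(257), np.int64(262), np.int64(293), np.int64(294), np.int64(273)] [-1.40000e-02  2.77455e+02]
```

Emit:
{"name": "drive_tool", "arguments": {"fingers": [-1,-1,-1,-1,-1], "translation": [[0,0,0],[0,0,0],[0,0,0],[0,0,0],[0,0,0]], "delta_rot": [[0,0,0],[0,0,0],[0,0,0],[0,0,0],[0,0,0]]}}

```text
clock: 14.55
position: [0.4962, 0.0597, 0.1158]
orientation: [-0.224, 0.975, -0.001, 0.001]
wrist_force: [-11.7, -2.9, 29.1]
gripper_width: 0.357
```

```bash
python3 -c "
from h import *
print(arm.job_done()); loc()"
```

```text
the job is handed in; nothing more can be done
None
the job is handed in; nothing more can be done
```

I handed the job in at about 14.6 s of the 64 s allowed, with the gripper holding the lever on its down stop. There was no verdict, so success isn't confirmed.

1. **Shuttle:** I pushed the knob with closed fingers until it stopped moving at about 19 N. The picture showed the vial under the jaw, the lever up and the catch still closed.
2. **Catch:** I pushed the tab back until it stopped at about 25 N. The picture showed the catch flipped right back.
3. **Lever:** I gripped the ball and pulled it down its arc until the vertical force jumped from 9 N to 29 N, which I took as the down stop.

**Last checks:**
- The force stayed at 29 N over the last 0.5 s, and the gripper opening of 0.35–0.36 fits the 34 mm ball.
- The rod's slope, read by eye from the last picture, was −0.13. That matches 1.05 rad in my model.

**What disagreed or wasn't measured:**
- The automatic fit of the rod's slope failed: it picked up the background and gave −0.014. Only its three leftmost points agreed with the 1.05 rad line.
- The gripper went about 8 mm lower than the arc predicts (185 mm against 177 mm). It may have slipped on the ball or the arm may have flexed; I didn't find out which.
- I inferred the jaw's force on the vial from the lever position and did not measure it.
- I did not re-measure the bystanders. The arm stayed clear of them, and the beaker and jar look unmoved in the crops.

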